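# Lock the tube-mixer paddle upright in its loading stand

## Robot

A 6-joint arm with a two-finger parallel gripper is mounted at the origin on a cart in front of the work surface, level with it; the furniture and walls round the work are solid. World frame = base frame: x ahead of the robot, y to its left, z up, the work surface at z = 0. Lengths are in m, angles in rad, forces in N, time in s.
With the tool pointing down it reaches from about 0.3 to 0.775 m from the base axis. Payload 14.6 kg.
Tool frame: the origin (TCP) lies midway between the tips of the shut fingers; the grasp point (between the pads) lies 19 mm behind it; z points along the fingers, x is the direction in which the jaws open and shut, and the axes are right-handed (so a half turn about z gives the same grasp; the last joint's range is limited). The gripper opens to 94 mm and grips with 3 to 60 N. Pads are 16 mm wide; open, the fingers measure 119 mm over their backs; the gripper's body (75 mm by 177 mm) begins 78 mm behind the grasp point.
Start: joints at [-1.175, 0.3, 1.521, -0, 1.321, -0.067], TCP at [0.246, -0.492, 0.205] pointing down, gripper open.
Joint ranges: [-3.03, 3.03], [-0.79, 2.21], [0.23, 2.52], [-1.04, 4.18], [0, 3.07], [-2.55, 2.55]. Speed limits (rad/s): [2.22, 2.22, 2.57, 3.14, 3.14, 3.14].

## Interface

Orientations are given as a unit quaternion [x, y, z, w].
In Python, from station import env gives the robot as it stands.
- The arm moves only by the tool carry_out, never from a script. Its argument "motion" is one flat list of numbers, 5 for each row, row after row: the shift along the tool's x, y, z in m, then the turn about the tool's z in rad, then the closure, from 0 (fully open) to 1 (shut). In form: [tx, ty, tz, yaw, gripper, tx, ty, tz, yaw, gripper, ...]. A call has 1 to 10 rows; each row is the pose to reach, as a shift and turn from the pose commanded when the call began, along the tool's axes at that moment; what a row does not reach only later rows make up. A row lasts 1/8 s, in which the tool goes at most 62.5 mm and 10.7 degrees, less where a joint would pass 70% of its speed; a pose out of reach is approached as far as the arm can. A call with a gripper value outside its range is refused whole. The fingers move at their own pace and stop on an object; "force" is the grip in N (left out, the last holds). Time passes only in rows, so rows that repeat a pose let the fingers close. It gives the time, the measured TCP pose, the force and the opening at its end, in the units of the state.
- env.observe(): the state, without advancing time (a new reading comes with each control period).
- env.capture(name): name is "scene" or "top" or "wrist"; returns a dict with "img" (400x640x3 uint8, blue, green, red), "intrinsics" (3x3 intrinsics, pixels), "distortion" ([k1, k2, p1, p2, k3] as OpenCV has them; the pictures are not rectified), "camera_from_world" (4x4, takes a point from world to camera coordinates). Camera axes: x right, y down, z forward; pixel columns grow to the right and rows downward; lengths in m; the calibration is good to about 2 mm. A picture is of the moment at which its call begins. There is no depth.
- env.close_job(): hands the job in, once; it reports no verdict.
The state is a dict: "time_s": time; "joint_positions": joint angles; "qvel": joint speeds; "joint_efforts": joint torques, N m; "tcp_pos": TCP position; "orientation": TCP orientation; "wrist_force": force on the tool from outside, world axes, zero at the start; "wrist_torque": the same for the moment, N m; "opening": opening from 0.0 (shut) to 1.0 (fully open).
Only numpy, scipy, OpenCV 4.12 (cv2) and the standard library are available. Lean on these libraries where they do the work, as an engineer would, in place of code of your own. Each camera call takes 0.05 s, during which the arm holds its last target.

## Task

The paddle of the tube mixer lies flat across the two posts of its loading stand, because the flat-sided ends of its axle do not fit into the slots that way round. Tip the paddle on edge and press it lightly until both axle ends have dropped to the bottom of their slots and it stands upright, without forcing it; then swing the keeper bar on the right-hand post fully shut over the axle end. Leave the tube rack, tip box, slide box and tape where they are.

Things in the scene. Friction and masses are not known exactly. Their poses are not given: they have to be found in the camera images.
- stand: fixed stand: grey base 110 x 236 mm, 14 mm high; two aluminium posts 68 mm wide (x), 14 mm thick (y), at stand y = +87 and -87 mm, tops 92 mm above the bench. Origin: centre of underside; z up, x away from the robot across the slots, y left along the axle. Each post top has a mouth 27 mm wide, 11 mm deep at its sides, its floor sloping 26 degrees down to a 14 mm slot at x = 0
- slot_left (a point): fixed point of the stand where the middle of the left axle end lies when fully home: stand x 0, y +87 mm, 64 mm above the bench. The slot's edges are 78 mm and its bottom 52 mm above the bench
- slot_right (a point): the same for the right axle end: stand x 0, y -87 mm, 64 mm above the bench
- paddle: loose white tube paddle, 0.2 to 0.33 kg, balanced about its axle. Origin in the middle of axle and plate. Plate 90 mm wide (x), 132 mm along the axle (y), 8 mm thick (z); ribs across the axle stand to 9 mm from mid-plane. Starts flat, z up, axle 84 mm above the bench, held only by weight and friction: pressing it over 15 mm off the axle tips it, and well tipped it tends to drop in. Keep pushes under 40 N
- axle_left (a point): on the axle line in the middle of the left axle end (paddle y +87 mm). The steel axle ends reach y = 109 mm and are flat-sided: 24 mm across along the paddle's x with round noses, 11 mm across along its z. They fit down the slots only with the plate within about 13 degrees of vertical; it then drops about 20 mm, upper edge 109 mm above the bench. Either edge may be uppermost
- axle_right (a point): the same for the right axle end (paddle y -87 mm)
- keeper (a joint): hinge angle of the keeper bar, rad: 0 = shut, level over the right post, pointing to the stand's +x; 1.57 = upright; stop 1.9. Starts open (1.15 to 1.55), stays where it is left (about 1 N at its tip moves it). Hinge along the stand's y at x = -30 mm, y = -87 mm, 95 mm above the bench, on the robot's side of the post; not on the left post
- keeper_tip (a point): on the keeper's black finger tab (14 x 22 x 7 mm) at its free end, 70 mm from the hinge. The bar is 14 mm wide, 5 mm thick; a black block 22 to 38 mm from the hinge reaches 13 mm below it into the post's mouth, and cannot go in while the axle lies on top of the slots
- tube_rack: bystander: white plastic tube rack 86 x 290 x 62 mm, behind the stand; origin at the centre of its underside
- tip_box: bystander: closed pipette tip box 80 x 118 x 86 mm, left of the stand; origin at the centre of its underside
- slide_box: bystander: dark green flat slide box 86 x 165 x 34 mm, behind and right of the stand; origin at the centre of its underside
- tape: bystander: roll of tan tape 94 mm across, 48 mm high, behind the stand; origin at the centre of its underside
Mind the look-alikes: they are no part of the job. There is more than one size of the paddle; the job needs the larger.

How it is judged:
By the outcome, as a careful person would: the job done as asked, in the order asked, and still so for the second after the job is handed in, with the robot touching nothing.
It also fails if it takes over 45 s, if anything falls off the work surface, if the arm or the gripper's body presses on something with over 40 N, if the wrist force passes 120 N, or if a joint passes its speed limit or range.

## Working session

There is one attempt and no reset: what is moved stays moved. The work goes in short steps, Python scripts to look and compute and a tool call to move; the robot and the scene stay as the last step left them, time stands still between calls to the robot, and variables do not carry over. Pictures are saved under pics/ and viewed, and the job is handed in when it is done.

Besides the shell and the picture viewer there is one more tool, called after ">>>" as name(argument=value, ...) on one line, values as JSON. carry_out: Moves the arm, as the interface text tells. Its arguments: {"type":"object","properties":{"motion":{"type":"array"},"force":{"type":"number"}},"required":["motion"]}

```bash
ls; mkdir -p pics
cat > h.py <<'E'
import numpy as np, cv2
from station import env
def snap(n,f):
    c=env.capture(n); cv2.imwrite('pics/'+f+'.png',c['img']); np.savez('pics/'+f+'.npz',K=c['intrinsics'],D=c['distortion'],T=c['camera_from_world']); return c
def load(f):
    d=np.load('pics/'+f+'.npz'); return d['K'],d['D'],d['T']
def proj(f,P):
    K,D,T=load(f); P=np.atleast_2d(np.array(P,float))
    return cv2.projectPoints(P,cv2.Rodrigues(T[:3,:3])[0],T[:3,3],K,np.array(D,float))[0][:,0]
def ray(f,uv):
    K,D,T=load(f); n=cv2.undistortPoints(np.array([[uv]],float),K,np.array(D,float))[0,0]
    R=T[:3,:3]; o=-R.T@T[:3,3]; d=R.T@np.array([n[0],n[1],1]); return o,d
def atz(f,uv,z):
    o,d=ray(f,uv); return o+d*(z-o[2])/d[2]
E
python3 - <<'E'
from h import *
for n in ['scene','top','wrist']: snap(n,n+'0')
s=env.observe(); print(s)
E
```

```text
pics
{'time_s': 0.15, 'joint_positions': array([-1.17462057e+00,  3.00336394e-01,  1.52149106e+00, -2.69664865e-05,
        1.32075514e+00, -6.65699601e-02]), 'qvel': array([ 0.00021687, -0.00082297, -0.00147346,  0.0010259 ,  0.00049859,
       -0.00182814]), 'joint_efforts': array([ 9.91503499e-02, -5.33179379e+01, -3.56329072e+01,  1.17763071e-01,
       -9.96870082e-02,  6.19058555e-03]), 'tcp_pos': array([ 0.24543729, -0.49193318,  0.20499832]), 'orientation': array([ 8.50415301e-01, -5.26111747e-01, -4.10273067e-04, -2.77210222e-04]), 'wrist_force': array([-0.2083671 , -0.37059552, -0.46144344]), 'wrist_torque': array([0.03371849, 0.07271027, 0.05781929]), 'opening': 0.9993204702118474}
```

View pics/scene0.png

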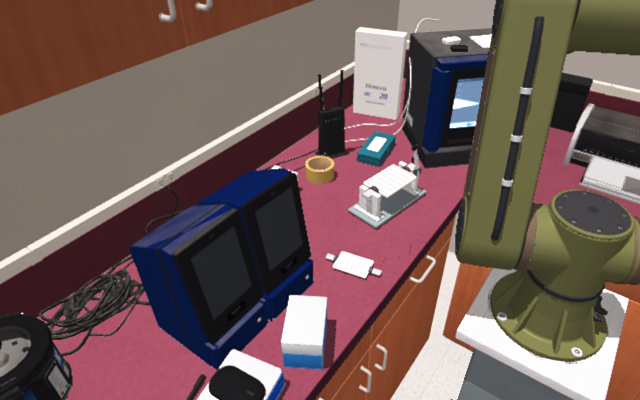

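View pics/top0.png

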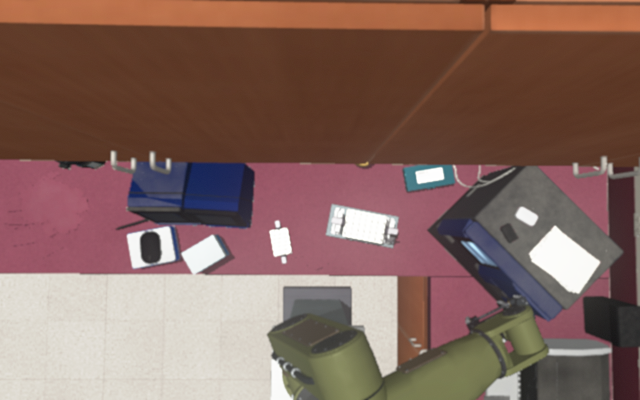

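View pics/wrist0.png

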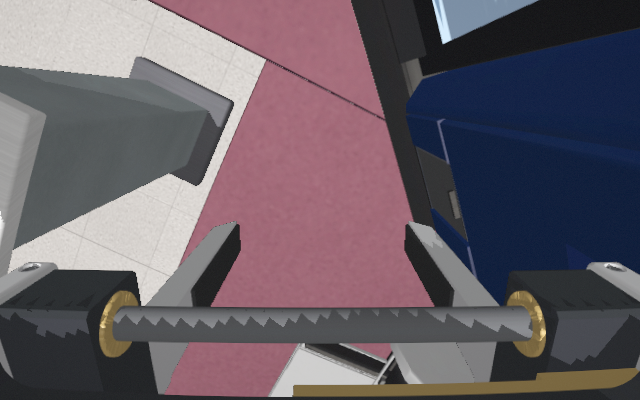

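Candidates for the paddle are the white plate on the stand, at scene (390,185) and top (363,226), and a loose smaller plate on the bench, at scene (353,264) and top (281,241). I choose the one on the stand, which is larger and lies across the posts. I'll check it in a close crop.

Run:
```python
import cv2
a=cv2.imread('pics/scene0.png')[130:230,335:445]; cv2.imwrite('pics/c1.png',cv2.resize(a,None,fx=7,fy=5.9,interpolation=cv2.INTER_CUBIC) if 0 else cv2.resize(a,None,fx=6,fy=6,interpolation=cv2.INTER_CUBIC))
a=cv2.imread('pics/top0.png')[190:265,315:415]; cv2.imwrite('pics/c2.png',cv2.resize(a,None,fx=8,fy=8,interpolation=cv2.INTER_CUBIC))
```

```text
(no output)
```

View pics/c1.png

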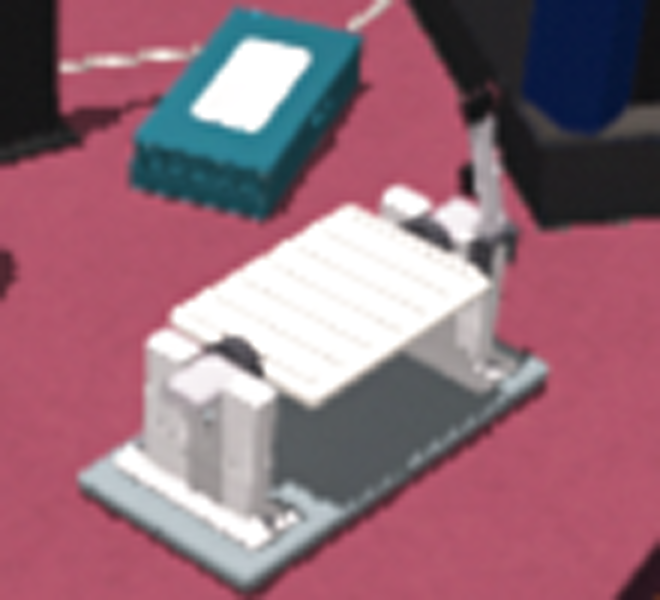

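View pics/c2.png

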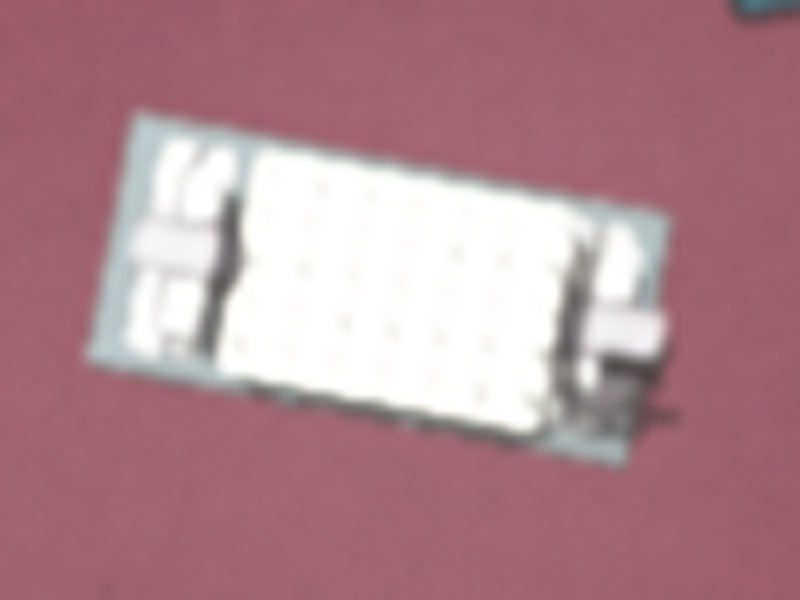

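The crops show the large paddle flat across the posts. The keeper is open on the right post, with its tab at scene crop (480,100). The base corners in the top crop are at about (135,110), (670,212), (625,465) and (88,362).

Run:
```python
from h import *
from scipy.optimize import least_squares
cs=np.array([(135,110),(670,212),(625,465),(88,362)])
px=(cs+.5)/8-.5+[315,190]
for p in px: print(atz('top0',p,0.014))
L=np.array([[.055,.118],[.055,-.118],[-.055,-.118],[-.055,.118]])
# scene: base corners in crop: left (80,485)?, near(250,590), right (548,370)
ps=(np.array([(80,483),(248,592),(548,368)])+.5)/6-.5+[335,130]
LS=np.array([[.055,.118],[-.055,.118],[-.055,-.118]])
def W(v,L,z): 
    c,s=np.cos(v[2]),np.sin(v[2]); return np.c_[v[0]+c*L[:,0]-s*L[:,1],v[1]+s*L[:,0]+c*L[:,1],np.full(len(L),z)]
LS2=LS; 
def r(v): return np.r_[(proj('top0',W(v,L,.014))-px).ravel(),(proj('scene0',W(v,LS2,.014))-ps).ravel()]
f=least_squares(r,[.5,0,-.2],x_scale=.01);print(f.x,f.fun.round(2))
f=least_squares(lambda v:r(v)[:8],[.5,0,-.2],x_scale=.01);print(f.x,f.fun.round(2))
f=least_squares(lambda v:r(v)[8:],f.x,x_scale=.01);print(f.x,f.fun.round(2))
```

```text
[ 0.57522195 -0.04102089  0.014     ]
[ 0.53346434 -0.27202616  0.014     ]
[ 0.42466543 -0.25278747  0.014     ]
[ 0.46669245 -0.02169933  0.014     ]
[ 0.4976944  -0.14553022 -0.16905602] [-0.75  0.99 -0.27  0.41 -0.06  0.3  -0.51  0.98 -1.06 -1.23 -0.05 -1.71
  0.02 -0.68]
[ 0.50001186 -0.14688413 -0.17866946] [-0.14  0.03  0.22  0.09  0.13 -0.07 -0.21 -0.05]
[ 0.49439651 -0.14134273 -0.16200556] [-0.79  0.12  0.53 -0.36  0.25  0.19]
```

```bash
cat >> h.py <<'E'
from scipy.spatial.transform import Rotation as Ro
S=np.array([.499,-.146]); PSI=-.176
def st(x,y,z):
    c,s=np.cos(PSI),np.sin(PSI); return np.array([S[0]+c*x-s*y,S[1]+s*x+c*y,z])
def shift(target,yawx=None):
    s=env.observe(); R=Ro.from_quat(s['orientation']).as_matrix()
    d=R.T@(np.array(target)-s['tcp_pos']); a=np.arctan2(R[1,0],R[0,0])
    dy=None if yawx is None else -((yawx-a+np.pi/2)%np.pi-np.pi/2)
    print('t',round(s['time_s'],2),'tcp',s['tcp_pos'].round(4),'F',s['wrist_force'].round(1),'shift',d.round(4),'yaw',dy, 'j6',s['joint_positions'][5].round(2))
E
python3 - <<'E'
from h import *
shift([.38,-.2,.26],PSI)
for z in (0,.1,.3): print(atz('top0',(431,230),z))
E
```

```text
t 0.15 tcp [ 0.2454 -0.4919  0.205 ] F [-0.2 -0.4 -0.5] shift [-0.2012 -0.2507 -0.0548] yaw -0.9320439000034457 j6 -0.07
[ 0.48634086 -0.38824696  0.        ]
[ 0.48796892 -0.36331838  0.1       ]
[ 0.49122505 -0.31346123  0.3       ]
```

>>> carry_out(motion=[-0.02,-0.04,-0.05,-0.15,1,-0.06,-0.08,-0.055,-0.32,1,-0.09,-0.12,-0.055,-0.48,1,-0.12,-0.16,-0.055,-0.64,1,-0.16,-0.21,-0.055,-0.79,1,-0.2,-0.25,-0.055,-0.93,1,-0.2,-0.25,-0.055,-0.93,1,-0.2,-0.25,-0.055,-0.93,1], force=20)

```text
time_s: 1.15
tcp_pos: [0.3799, -0.2019, 0.2604]
orientation: [0.996, -0.089, -0.0, 0.0]
wrist_force: [0.6, -0.8, -0.8]
opening: 0.184
```

Run:
```python
from h import *
snap('wrist','w1');snap('scene','s1')
shift([.38,-.2,.26],PSI)
```

```text
t 1.25 tcp [ 0.3796 -0.2026  0.2603] F [-0.2 -0.1  0.6] shift [-0.0001 -0.0026  0.0003] yaw -0.004396457714594959 j6 -0.39
```

View pics/w1.png

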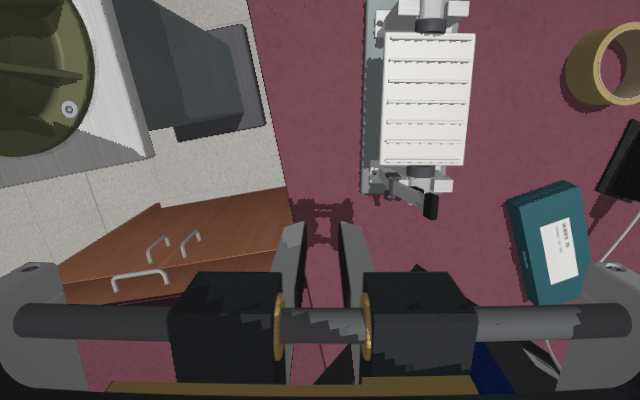

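View pics/s1.png

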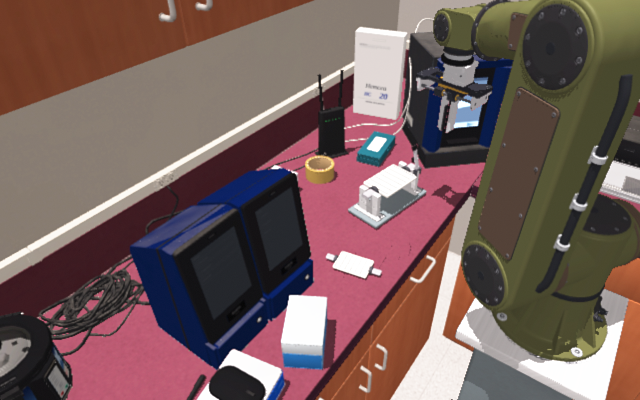

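The wrist view shows the ribbed plate on the stand, about (380–475, 35–165), and the keeper with its black tab at about (431,205). I'll enlarge it to refine the pose.

Run:
```python
import cv2
a=cv2.imread('pics/w1.png')[0:225,350:490]; cv2.imwrite('pics/c3.png',cv2.resize(a[:110],None,fx=5,fy=5,interpolation=cv2.INTER_CUBIC));cv2.imwrite('pics/c4.png',cv2.resize(a[110:],None,fx=5,fy=5,interpolation=cv2.INTER_CUBIC))
```

```text
(no output)
```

View pics/c3.png

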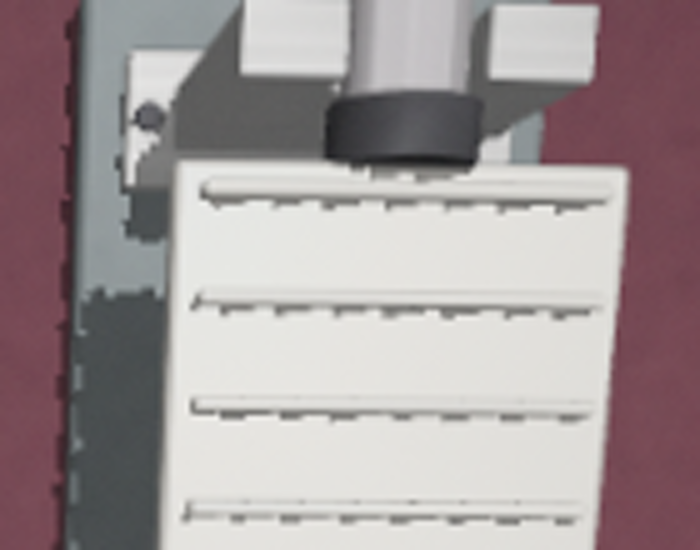

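View pics/c4.png

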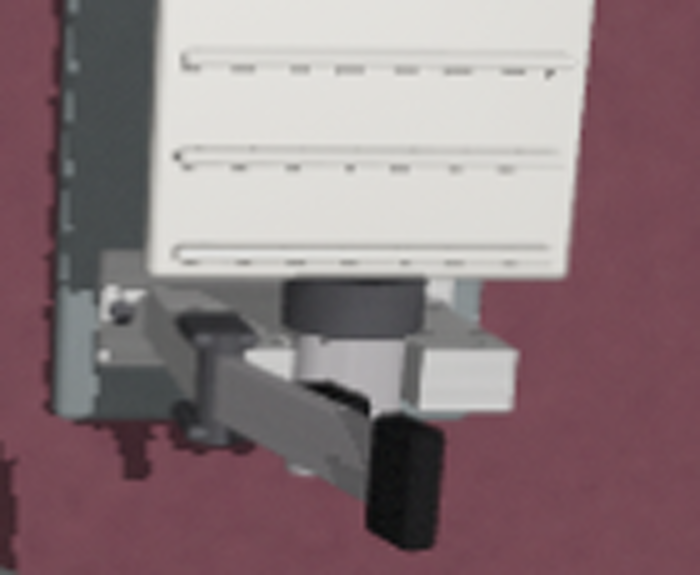

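Run:
```python
from h import *
from scipy.optimize import least_squares
def P(l,o): return (np.array(l)+.5)/5-.5+o
A=[350,0];B=[350,110]
post=np.r_[P([(348,78),(490,80),(597,80),(242,75)],A),P([(415,350),(515,348),(515,410)],B)]
pl=np.array([[-.0135,.08],[.0135,.08],[.034,.08],[-.034,.08],[.0135,-.08],[.034,-.08],[.034,-.094]])
plate=np.r_[P([(178,162),(628,168)],A),P([(150,275),(567,275)],B)]
pp=np.array([[-.045,.066],[.045,.066],[-.045,-.066],[.045,-.066]])
def W(v,L,z): 
    c,s=np.cos(v[2]),np.sin(v[2]); return np.c_[v[0]+c*L[:,0]-s*L[:,1],v[1]+s*L[:,0]+c*L[:,1],np.full(len(L),z)]
r1=lambda v:(proj('w1',W(v,pl,.092))-post).ravel()
r2=lambda v:(proj('w1',W(v,pp,.088))-plate).ravel()
x0=[.499,-.146,-.176]
for r in (r1,r2,lambda v:np.r_[r1(v),r2(v)]):
    f=least_squares(r,x0,x_scale=.01);print(f.x.round(4),f.fun.round(1))
v=f.x
# keeper angle: tab centre
tab=P([(403,482)],B)[0]
for th in np.arange(1.0,1.6,.1):
    x=-.03+.07*np.cos(th); z=.095+.07*np.sin(th)
    print(th,proj('w1',W(v,np.array([[x,-.087]]),z))-tab)
print(v,atz('w1',tab,.16))
```

```text
[ 0.4953 -0.1479 -0.1859] [ 0.1 -0.6 -0.1 -0.3 -0.3  0.3 -0.2 -0.5  1.2 -0.   0.4  0.5 -1.   0.9]
[ 0.4953 -0.1479 -0.1787] [-1.  -1.   1.  -0.9 -0.5  1.1  0.5  1.2]
[ 0.4953 -0.1479 -0.1835] [-0.1 -0.5 -0.3 -0.3 -0.5  0.2 -0.4 -0.3  1.4 -0.   0.5  0.5 -0.8  0.8
 -0.6 -1.3  1.4 -0.7 -0.8  0.9  0.3  1.4]
1.0 [[18.98082326 -2.87478566]]
1.1 [[13.57365591 -1.71972142]]
1.2000000000000002 [[ 7.43202984 -0.75356527]]
1.3000000000000003 [[0.63313958 0.00188319]]
1.4000000000000004 [[-6.72628154  0.52871139]]
1.5000000000000004 [[-14.53214877   0.81382119]]
1.6000000000000005 [[-22.65637046   0.84965566]]
[ 0.49531234 -0.14792086 -0.18351848] [ 0.46848166 -0.23221164  0.16      ]
```

```bash
sed -i 's/^S=.*/S=np.array([.4953,-.148]); PSI=-.183/' h.py
python3 - <<'E'
from h import *
shift(st(-.045,.010,.2),PSI);shift(st(-.045,.010,.1),PSI)
E
```

```text
t 1.25 tcp [ 0.3796 -0.2026  0.2603] F [-0.2 -0.1  0.6] shift [ 0.0591 -0.0845  0.0603] yaw 0.002603542285405158 j6 -0.39
t 1.25 tcp [ 0.3796 -0.2026  0.2603] F [-0.2 -0.1  0.6] shift [ 0.0591 -0.0845  0.1603] yaw 0.002603542285405158 j6 -0.39
```

>>> carry_out(motion=[0.03,-0.045,0.0,0.003,1,0.059,-0.0845,0.04,0.003,1,0.059,-0.0845,0.09,0.003,1,0.059,-0.0845,0.14,0.003,1,0.059,-0.0845,0.16,0.003,1,0.059,-0.0845,0.16,0.003,1])

```text
time_s: 2.0
tcp_pos: [0.4521, -0.1297, 0.0992]
orientation: [0.996, -0.092, -0.001, -0.0]
wrist_force: [0.7, -0.6, 0.5]
opening: 0.001
```

Run:
```python
from h import *
import cv2
snap('wrist','w2');snap('scene','s2')
shift(st(-.045,.010,.1),PSI)
a=cv2.imread('pics/s2.png')[130:230,335:445];a=cv2.resize(a,None,fx=4,fy=4,interpolation=cv2.INTER_CUBIC)
b=cv2.imread('pics/w2.png'); b=cv2.resize(b,(576,360)); 
o=np.zeros((400,576+440,3),np.uint8);o[:360,:576]=b;o[:,576:]=a;cv2.imwrite('pics/c5.png',cv2.resize(o,None,fx=.78,fy=.78))
```

```text
t 2.1 tcp [ 0.4533 -0.1297  0.1012] F [ 0.6 -0.7 -0.1] shift [-0.0004  0.0003  0.0012] yaw 0.00041884074356990375 j6 -0.17
```

View pics/c5.png

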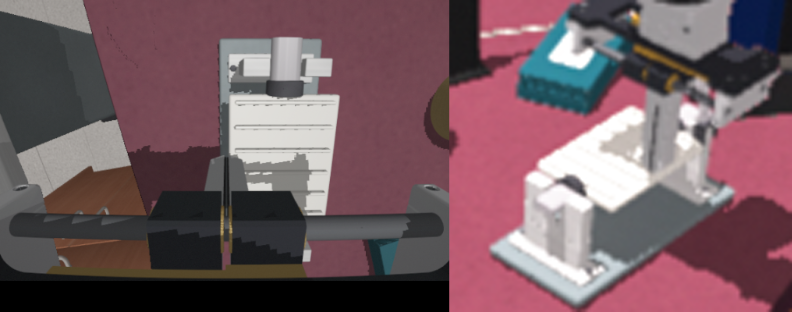

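>>> carry_out(motion=[0,0,0.008,0,1,0,0,0.014,0,1,0,0,0.02,0,1,0,0,0.026,0,1])

```text
time_s: 2.6
tcp_pos: [0.453, -0.1288, 0.0741]
orientation: [0.996, -0.09, 0.0, -0.0]
wrist_force: [0.3, -0.0, 0.8]
opening: 0.001
```

```bash
cat >> h.py <<'E'
def look(f,scene=True):
    snap('wrist','w'+f);b=cv2.imread('pics/w%s.png'%f); b=cv2.resize(b,(480,300))
    snap('scene','s'+f);a=cv2.imread('pics/s%s.png'%f)[140:225,340:430];a=cv2.resize(a,None,fx=3.5,fy=3.5,interpolation=cv2.INTER_CUBIC)
    o=np.zeros((300,480+a.shape[1],3),np.uint8);o[:,:480]=b;o[:a.shape[0],480:]=a[:300];cv2.imwrite('pics/L%s.png'%f,o)
E
python3 - <<'E'
from h import *
look('3');shift(st(-.045,.010,.074),PSI)
E
```

```text
t 2.7 tcp [ 0.4527 -0.1287  0.0738] F [-0.1 -0.5  0.8] shift [ 0.0004  0.0012 -0.0002] yaw 0.0020696663744879107 j6 -0.17
```

View pics/L3.png

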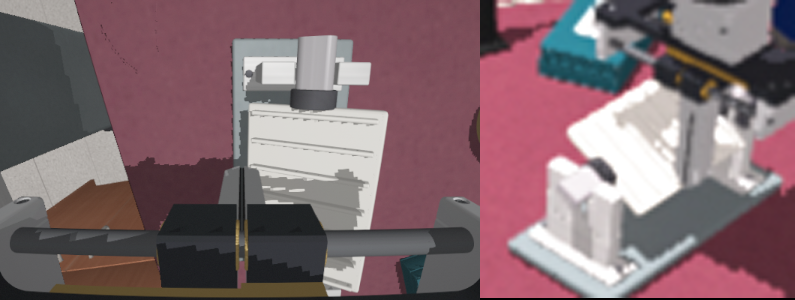

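The paddle is tipping with its near edge down (crop right panel, far edge raised). I'll keep following the arc.

>>> carry_out(motion=[0,0,0.006,0,1,0.001,0,0.012,0,1,0.004,0,0.017,0,1,0.008,0,0.021,0,1,0.011,0,0.024,0,1])

```text
time_s: 3.32
tcp_pos: [0.4641, -0.1309, 0.0501]
orientation: [0.996, -0.09, -0.0, -0.0]
wrist_force: [-0.3, -0.8, -0.7]
opening: 0.008
```

Run:
```python
from h import *
look('4');shift(st(-.034,.010,.05),PSI)
```

```text
t 3.42 tcp [ 0.464  -0.1308  0.0501] F [ 0.7 -0.6  0.2] shift [-0.0001  0.0012  0.0001] yaw 0.0020701109688521235 j6 -0.17
```

View pics/L4.png

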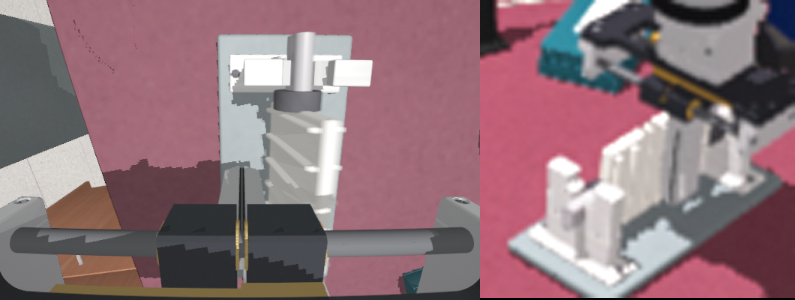

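Run:
```python
import cv2,numpy as np
a=cv2.imread('pics/s4.png')[155:225,345:435];a=cv2.resize(a,None,fx=5,fy=5,interpolation=cv2.INTER_CUBIC)
b=cv2.imread('pics/w4.png')[40:210,280:520];b=cv2.resize(b,None,fx=2,fy=2,interpolation=cv2.INTER_CUBIC)[:,:350]
o=np.zeros((350,800,3),np.uint8);o[:,:450]=a;o[:340,450:]=b;cv2.imwrite('pics/c6.png',o)
```

```text
(no output)
```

View pics/c6.png

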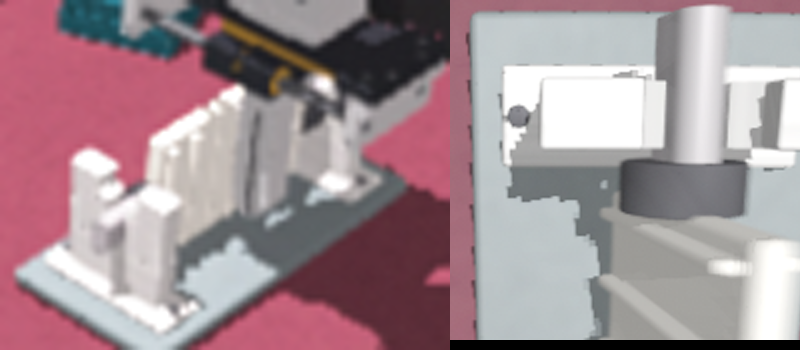

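>>> carry_out(motion=[0.004,0,0.002,0,1,0.008,0,0.004,0,1,0.012,0,0.005,0,1,0.012,0,0.005,0,1])

```text
time_s: 3.92
tcp_pos: [0.4758, -0.133, 0.0454]
orientation: [0.996, -0.09, -0.0, -0.0]
wrist_force: [-0.2, -0.5, -0.3]
opening: 0.001
```

```bash
cat >> h.py <<'E'
def look2(f,w=(40,210,280,520)):
    snap('scene','s'+f);snap('wrist','w'+f)
    a=cv2.imread('pics/s%s.png'%f)[145:225,345:435];a=cv2.resize(a,None,fx=5,fy=5,interpolation=cv2.INTER_CUBIC)
    b=cv2.imread('pics/w%s.png'%f)[20:220,260:435];b=cv2.resize(b,None,fx=2,fy=2,interpolation=cv2.INTER_CUBIC)
    cv2.imwrite('pics/L%s.png'%f,np.hstack([a,b]))
E
python3 - <<'E'
from h import *
look2('5');shift(st(-.022,.010,.045),PSI)
E
```

```text
t 4.03 tcp [ 0.4756 -0.133   0.0454] F [0.5 0.2 0.1] shift [0.0001 0.0012 0.0004] yaw 0.0020214662675619444 j6 -0.17
```

View pics/L5.png

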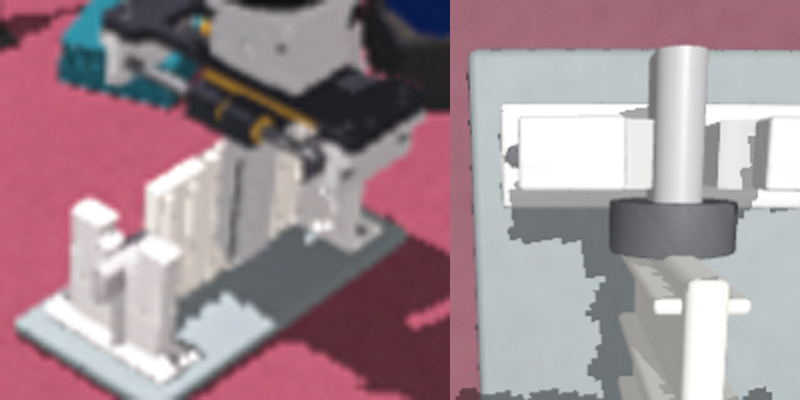

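The plate is about 75–80° up and the forces are near zero. I'll nudge it a little further.

>>> carry_out(motion=[0.003,0,0,0,1,0.006,0,0,0,1,0.006,0,0,0,1])

```text
time_s: 4.4
tcp_pos: [0.4791, -0.1336, 0.0453]
orientation: [0.996, -0.09, -0.003, -0.0]
wrist_force: [-22.1, 3.1, 16.9]
opening: 0.006
```

Run:
```python
from h import *
look2('6');shift(st(-.022,.010,.045),PSI)
```

```text
t 4.5 tcp [ 0.4791 -0.1336  0.0453] F [-22.3   2.6  15.6] shift [-0.0035  0.0012  0.0004] yaw 0.002333349637466675 j6 -0.16
```

View pics/L6.png

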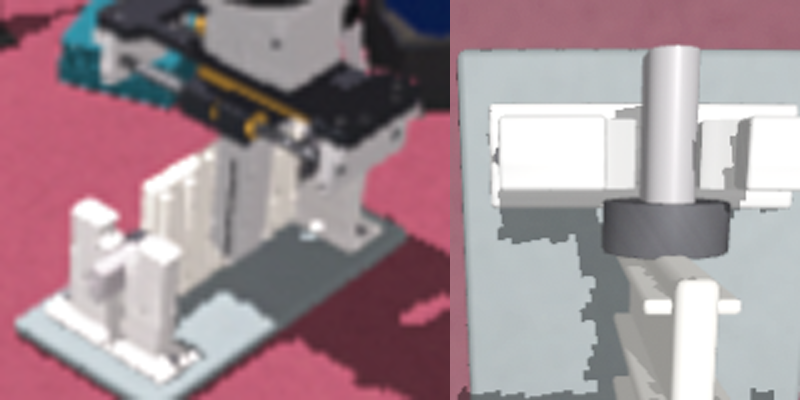

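The push is now at 22 N sideways, so the slot holds the axle. I'll back off at once and lift out.

>>> carry_out(motion=[-0.006,0,0,0,1,-0.014,0,0,0,1,-0.025,0,-0.02,0,1,-0.025,0,-0.06,0,1,-0.02,0,-0.11,0,1,-0.02,0,-0.14,0,0.4,-0.02,0,-0.14,0,0.4])

```text
time_s: 5.38
tcp_pos: [0.4625, -0.1307, 0.1873]
orientation: [0.996, -0.09, 0.002, 0.001]
wrist_force: [-0.1, -0.8, -0.5]
opening: 0.181
```

Run:
```python
from h import *
look2('7');shift(st(0,.0,.145),PSI);print(env.observe()['opening'])
```

```text
t 5.47 tcp [ 0.4614 -0.1303  0.1846] F [ 0.4  0.3 -1.2] shift [0.0365 0.0113 0.0395] yaw 0.0019884166215202725 j6 -0.17
0.26714521881546616
```

View pics/L7.png

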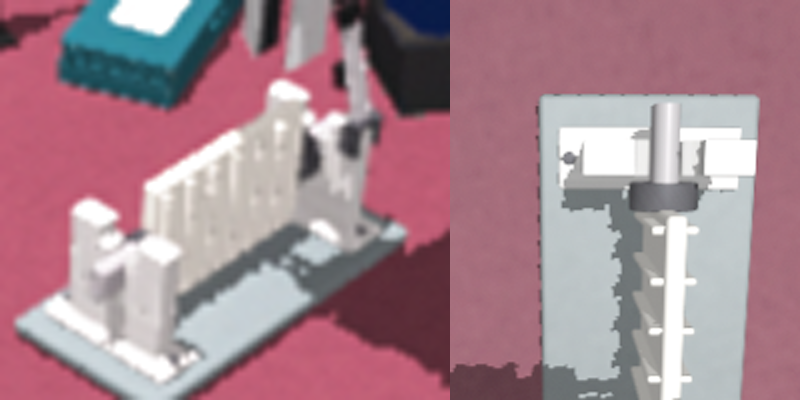

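View pics/w7.png

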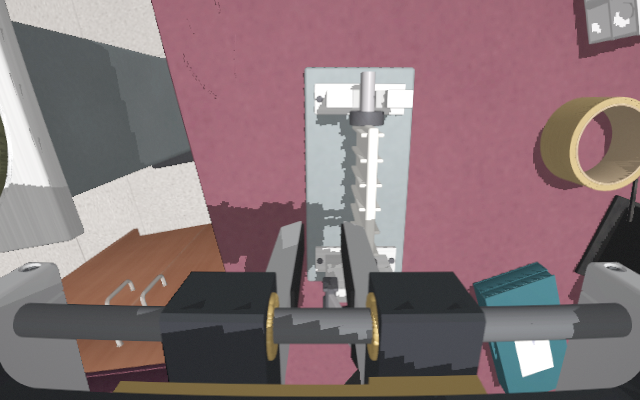

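The plate stands upright near 90°. I'll check how deep it sits by projecting its upper edge.

Run:
```python
from h import *
for z in (.109,.115,.12,.129):
    p=proj('s7',[st(-.004,.066,z),st(.004,.066,z),st(0,-.066,z)]); q=proj('w7',[st(-.004,.066,z),st(.004,.066,z)])
    print(z,((p-[345,145])*5+2).round().tolist(),((q-[260,20])*2+.5).round().tolist())
for z in (.052,.064,.076,.096): 
    print('axle top end',z,((proj('s7',[st(0,.109,z)])-[345,145])*5+2).round().tolist(),((proj('w7',[st(0,.109,z)])-[260,20])*2+.5).round().tolist())
for x in (-.034,.034): print('post',((proj('s7',[st(x,.094,.092)])-[345,145])*5+2).round().tolist())
a=cv2.imread('pics/s7.png')[175:220,345:390];cv2.imwrite('pics/c7.png',cv2.resize(a,None,fx=12,fy=12,interpolation=cv2.INTER_CUBIC))
```

```text
0.109 [[162.0, 192.0], [151.0, 186.0], [304.0, 97.0]] [[214.0, 215.0], [235.0, 215.0]]
0.115 [[162.0, 183.0], [151.0, 177.0], [305.0, 88.0]] [[216.0, 217.0], [238.0, 217.0]]
0.12 [[163.0, 176.0], [152.0, 170.0], [306.0, 81.0]] [[218.0, 218.0], [240.0, 218.0]]
0.129 [[164.0, 163.0], [153.0, 157.0], [308.0, 68.0]] [[221.0, 220.0], [245.0, 220.0]]
axle top end 0.052 [[99.0, 303.0]] [[209.0, 106.0]]
axle top end 0.064 [[100.0, 286.0]] [[213.0, 104.0]]
axle top end 0.076 [[101.0, 269.0]] [[216.0, 102.0]]
axle top end 0.096 [[103.0, 240.0]] [[223.0, 97.0]]
post [[168.0, 262.0]]
post [[76.0, 209.0]]
```

View pics/c7.png

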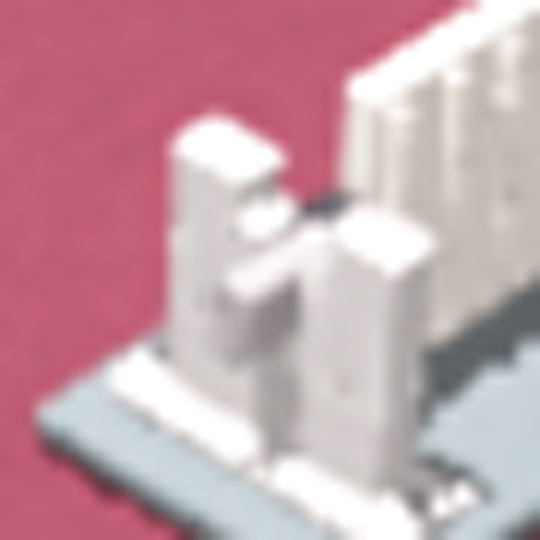

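The left axle end is fully down: its top is at crop (235,280), about z = 0.076, and the plate leans about 1°. Next I'll press lightly on the upper edge with shut fingers to make sure both ends are home.

Run:
```python
from h import *
shift(st(0.001,-.02,.116),PSI)
```

```text
t 5.47 tcp [ 0.4614 -0.1303  0.1846] F [ 0.4  0.3 -1.2] shift [0.0375 0.0313 0.0685] yaw 0.0019884166215202725 j6 -0.17
```

>>> carry_out(motion=[0.02,0.015,0,0,1,0.0375,0.031,0,0,1,0.0375,0.031,0.03,0,1,0.0375,0.031,0.055,0,1,0.0375,0.031,0.064,0,1,0.0375,0.031,0.068,0,1,0.0375,0.031,0.068,0,1])

```text
time_s: 6.35
tcp_pos: [0.4933, -0.1677, 0.1177]
orientation: [0.996, -0.09, 0.0, 0.0]
wrist_force: [1.0, -0.7, 0.8]
opening: 0.005
```

Run:
```python
from h import *
look2('8');shift(st(0.001,-.02,.109),PSI)
```

```text
t 6.45 tcp [ 0.4934 -0.1678  0.1181] F [ 1.2 -0.3  0. ] shift [-0.0008  0.0002  0.0091] yaw 0.0020198440870538015 j6 -0.22
```

View pics/L8.png

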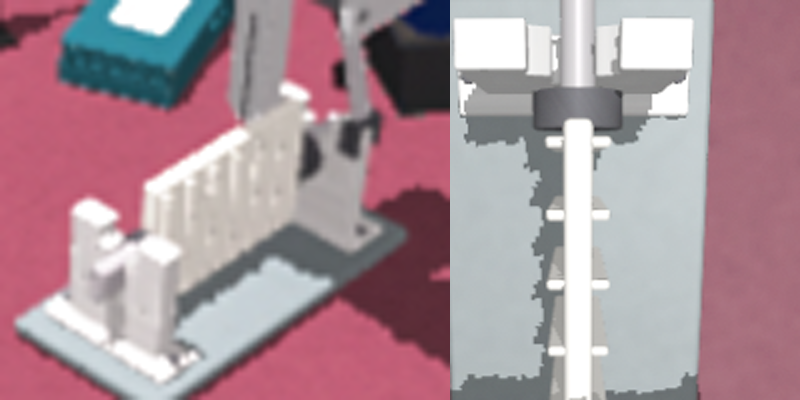

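>>> carry_out(motion=[0,0,0.004,0,1,0,0,0.007,0,1,0,0,0.009,0,1,0,0,0.009,0,1])

```text
time_s: 6.95
tcp_pos: [0.4936, -0.1678, 0.1091]
orientation: [0.996, -0.09, 0.001, 0.0]
wrist_force: [0.2, 0.5, 7.0]
opening: 0.005
```

Contact came at z = 0.109 with 7 N, which is the home height. I'll press slightly more.

>>> carry_out(motion=[0,0,0.001,0,1,0,0,0.001,0,1])

```text
time_s: 7.2
tcp_pos: [0.4939, -0.1679, 0.109]
orientation: [0.996, -0.09, 0.001, 0.0]
wrist_force: [-2.0, 2.8, 15.9]
opening: 0.007
```

Run:
```python
from h import *
look2('9');shift(st(-.045,-.087,.2),PSI)
```

```text
t 7.3 tcp [ 0.4939 -0.1679  0.109 ] F [-1.7  1.9 15.4] shift [-0.0471  0.0671 -0.0911] yaw 0.002018155514288189 j6 -0.22
```

View pics/L9.png

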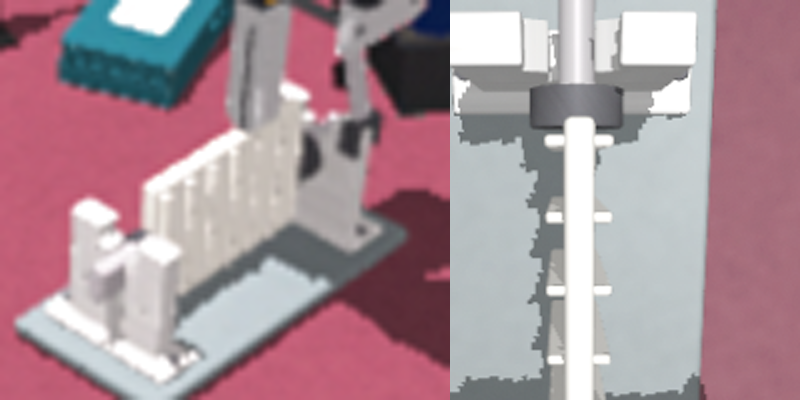

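The edge stays at 0.109 under 15.9 N, so the paddle is home. Next, the keeper: lift, go behind the tab, then sweep it over.

>>> carry_out(motion=[0,0,-0.04,0,1,0,0,-0.095,0,1,-0.03,0.01,-0.095,0,1,-0.055,0.03,-0.095,0,1,-0.055,0.067,-0.095,0,1,-0.055,0.067,-0.065,0,1,-0.055,0.067,-0.045,0,1,-0.055,0.067,-0.045,0,1])

```text
time_s: 8.3
tcp_pos: [0.4264, -0.2234, 0.1514]
orientation: [0.996, -0.09, -0.001, -0.001]
wrist_force: [1.1, -0.3, -0.3]
opening: 0.007
```

Run:
```python
from h import *
look2('10');shift(st(-.045,-.087,.15),PSI)
```

```text
t 8.4 tcp [ 0.4273 -0.2238  0.1532] F [ 0.6 -1.  -0. ] shift [0.0081 0.0001 0.0032] yaw 0.00213697888378217 j6 -0.38
```

View pics/L10.png

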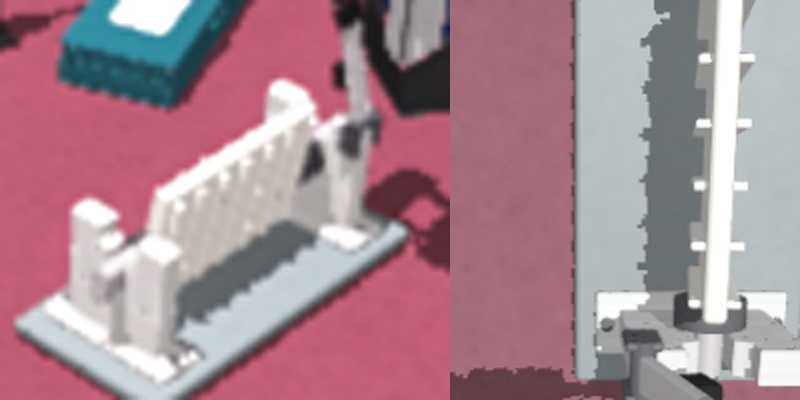

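View pics/w10.png

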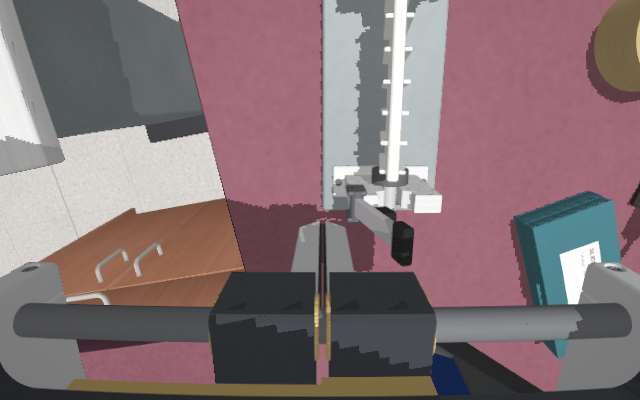

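The paddle leans slightly towards the robot within its slot play; I'll recheck that at the end. The keeper tab is at wrist (402,242) and the fingertips behind it at (320,230). Starting the sweep.

>>> carry_out(motion=[0.015,0,0,0,1,0.024,0,0,0,1,0.033,0,0.001,0,1,0.044,0,0.004,0,1,0.054,0,0.012,0,1,0.063,0,0.021,0,1])

```text
time_s: 9.15
tcp_pos: [0.4896, -0.2351, 0.1308]
orientation: [0.996, -0.09, 0.0, -0.0]
wrist_force: [0.5, -0.9, 0.8]
opening: -0.0
```

Run:
```python
from h import *
look2('11');shift(st(.028,-.087,.11),PSI)
```

```text
t 9.25 tcp [ 0.4891 -0.2348  0.1299] F [-0.1 -0.8  0.1] shift [0.0183 0.0005 0.0199] yaw 0.0022723185155932857 j6 -0.33
```

View pics/L11.png

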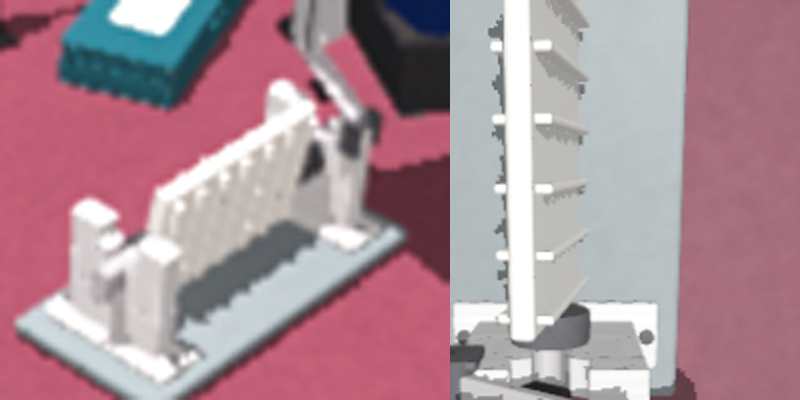

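View pics/w11.png

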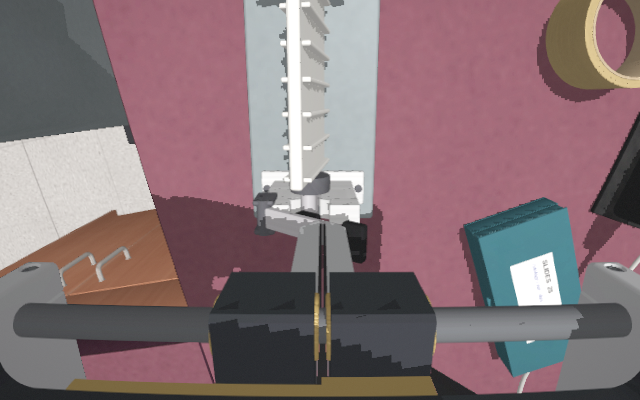

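The keeper follows, down to about 0.6 rad. I'll continue to shut.

>>> carry_out(motion=[0.006,0,0.005,0,1,0.012,0,0.01,0,1,0.016,0,0.016,0,1,0.021,0,0.022,0,1,0.026,0,0.028,0,1,0.027,0,0.031,0,1,0.027,0,0.031,0,1])

```text
time_s: 10.12
tcp_pos: [0.5156, -0.2399, 0.1004]
orientation: [0.996, -0.09, 0.0, 0.0]
wrist_force: [0.8, -0.3, 0.4]
opening: 0.008
```

Run:
```python
from h import *
look2('12');shift(st(.037,-.087,.098),PSI)
```

```text
t 10.22 tcp [ 0.5156 -0.2399  0.1006] F [ 1.1 -0.7  0.6] shift [0.0003 0.0003 0.0026] yaw 0.001958366386821231 j6 -0.32
```

View pics/L12.png

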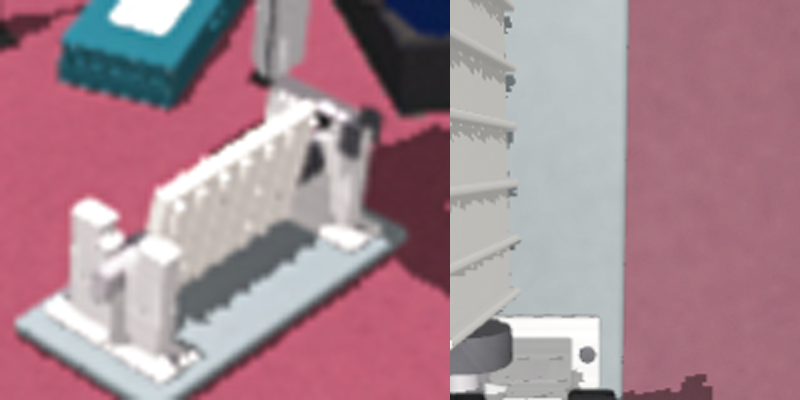

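View pics/w12.png

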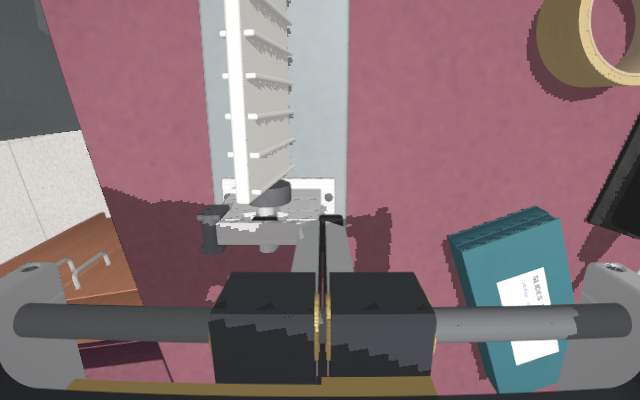

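The keeper is nearly level. I'll press the last millimetres gently.

>>> carry_out(motion=[0.001,0,0.002,0,1,0.001,0,0.003,0,1,0.001,0,0.003,0,1])

```text
time_s: 10.6
tcp_pos: [0.5161, -0.2402, 0.0992]
orientation: [0.996, -0.09, -0.0, 0.0]
wrist_force: [-12.4, 4.4, 21.1]
opening: 0.008
```

>>> carry_out(motion=[-0.001,0,-0.01,0,1,-0.001,0,-0.05,0,1,-0.001,0,-0.1,0,1,-0.03,0.03,-0.15,0,1,-0.06,0.06,-0.15,0,1,-0.06,0.06,-0.15,0,1,-0.06,0.06,-0.15,0,1])

```text
time_s: 11.48
tcp_pos: [0.4469, -0.2881, 0.2474]
orientation: [0.996, -0.091, 0.0, -0.0]
wrist_force: [0.2, 0.1, -0.3]
opening: 0.008
```

Run:
```python
from h import *
snap('scene','s13');snap('wrist','w13');shift(st(.037,-.087,.098),PSI)
a=cv2.imread('pics/s13.png')[145:225,345:435];a=cv2.resize(a,None,fx=5,fy=5,interpolation=cv2.INTER_CUBIC)
cv2.imwrite('pics/c8.png',a)
```

```text
t 11.57 tcp [ 0.4472 -0.2878  0.2471] F [ 0.7 -0.8 -0.1] shift [ 0.0591 -0.059   0.1491] yaw 0.002829206248560645 j6 -0.46
```

View pics/c8.png

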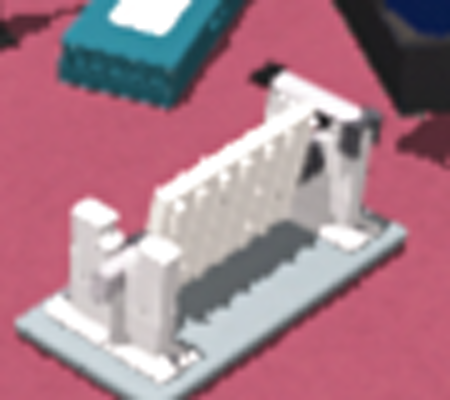

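View pics/w13.png

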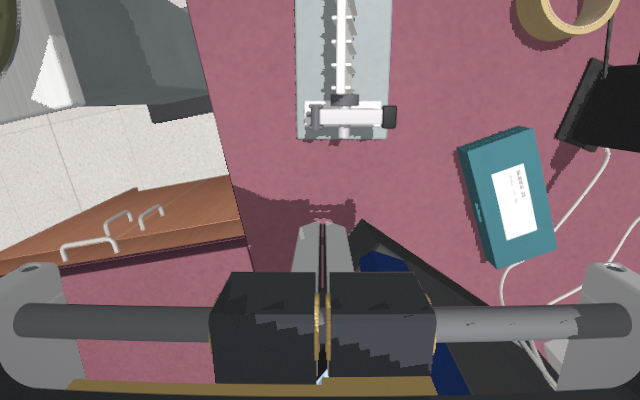

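The keeper lies across the post, with its tab at wrist (390,117). I'll check its angle and the paddle's lean numerically.

Run:
```python
from h import *
for th in (0,.05,.1,.2):
    P=[st(-.03+r*np.cos(th),-.087,.095+r*np.sin(th)) for r in (.077,)]+[st(-.03,-.087,.095)]
    print(th,proj('w13',P).round(1).tolist(),((proj('s13',P)-[345,145])*5+2).round().tolist())
for a in (0,-5,-10,-13):
    b=np.radians(a); P=[st(.045*np.sin(b),y,.064+.045*np.cos(b)) for y in (.066,-.066)]
    print(a,proj('w13',P).round(1).tolist(),((proj('s13',P)-[345,145])*5+2).round().tolist())
a=cv2.imread('pics/w13.png')[0:150,280:410];cv2.imwrite('pics/c9.png',cv2.resize(a,None,fx=4,fy=4,interpolation=cv2.INTER_CUBIC))
```

```text
0 [[395.2, 116.9], [314.8, 116.6]] [[262.0, 72.0], [365.0, 123.0]]
0.05 [[395.9, 117.1], [314.8, 116.6]] [[263.0, 67.0], [365.0, 123.0]]
0.1 [[396.5, 117.3], [314.8, 116.6]] [[264.0, 62.0], [365.0, 123.0]]
0.2 [[397.0, 117.6], [314.8, 116.6]] [[266.0, 52.0], [365.0, 123.0]]
0 [[350.3, -70.3], [347.7, 93.7]] [[156.0, 189.0], [304.0, 97.0]]
-5 [[345.5, -70.2], [343.3, 93.7]] [[161.0, 192.0], [310.0, 100.0]]
-10 [[340.8, -69.9], [339.0, 93.7]] [[167.0, 196.0], [315.0, 103.0]]
-13 [[337.9, -69.7], [336.4, 93.7]] [[170.0, 198.0], [318.0, 105.0]]
```

View pics/c9.png

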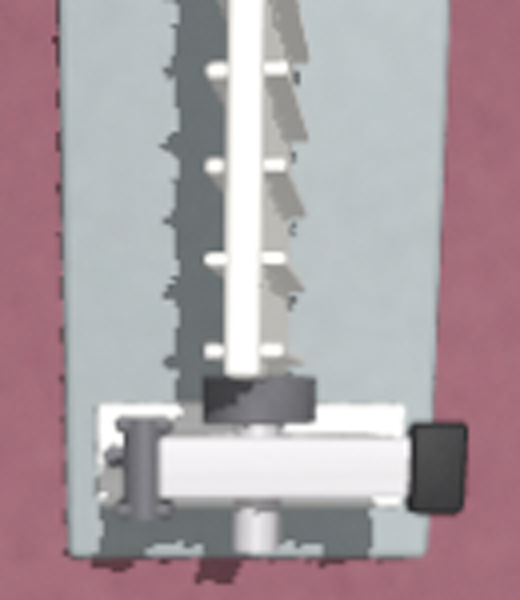

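The keeper angle is about 0 (shut). The paddle is home but leans about 8° towards the robot within its slot play. I'll nudge its upper edge gently back to vertical.

Run:
```python
from h import *
shift(st(-.045,0.01,.2),PSI);shift(st(-.035,0.01,.101),PSI)
```

```text
t 11.57 tcp [ 0.4472 -0.2878  0.2471] F [ 0.7 -0.8 -0.1] shift [-0.0227 -0.1562  0.0472] yaw 0.002829206248560645 j6 -0.46
t 11.57 tcp [ 0.4472 -0.2878  0.2471] F [ 0.7 -0.8 -0.1] shift [-0.0126 -0.1562  0.1462] yaw 0.002829206248560645 j6 -0.46
```

>>> carry_out(motion=[-0.015,-0.05,0,0.003,1,-0.022,-0.1,0,0.003,1,-0.022,-0.156,0,0.003,1,-0.022,-0.156,0.05,0.003,1,-0.022,-0.156,0.1,0.003,1,-0.022,-0.156,0.146,0.003,1,-0.016,-0.156,0.146,0.003,1,-0.0126,-0.156,0.146,0.003,1,-0.0126,-0.156,0.146,0.003,1])

```text
time_s: 12.7
tcp_pos: [0.4636, -0.1329, 0.1032]
orientation: [0.996, -0.092, 0.001, 0.0]
wrist_force: [-0.6, -1.0, 0.2]
opening: 0.003
```

Run:
```python
from h import *
look('14');shift(st(-.035,0.01,.101),PSI)
```

```text
t 12.8 tcp [ 0.4629 -0.1327  0.1027] F [ 0.6 -0.6  0.8] shift [-0.0004 -0.0009  0.0017] yaw -0.0009044182545288049 j6 -0.17
```

View pics/w14.png

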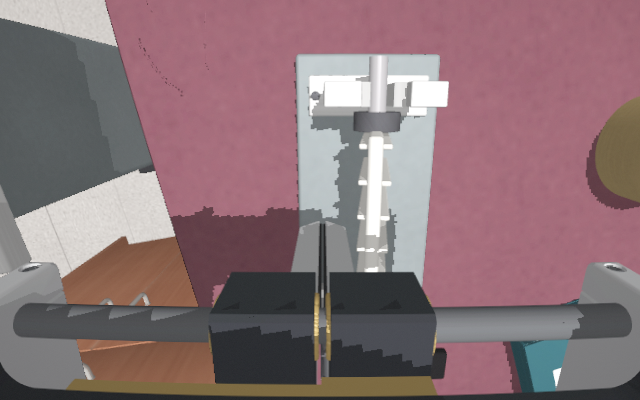

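>>> carry_out(motion=[0.006,0,0,0,1,0.011,0,0,0,1,0.013,0,0,0,1,0.015,0,0,0,1,0.015,0,0,0,1])

```text
time_s: 13.42
tcp_pos: [0.4771, -0.1353, 0.1014]
orientation: [0.996, -0.092, -0.0, -0.0]
wrist_force: [0.0, -0.5, -0.1]
opening: 0.004
```

```bash
cat >> h.py <<'E'
def lean(f):
    snap('wrist','w'+f)
    for a in (6,3,0,-4,-8):
        b=np.radians(a); print(a,((proj('w'+f,[st(.045*np.sin(b)+k,.064,.064+.045*np.cos(b)) for k in (-.004,.004)])-[320,40])*5+2).round(0).tolist())
    a=cv2.imread('pics/w%s.png'%f)[40:160,320:440];cv2.imwrite('pics/n%s.png'%f,cv2.resize(a,None,fx=5,fy=5,interpolation=cv2.INTER_CUBIC))
E
python3 - <<'E'
from h import *
lean('15');shift(st(-.035,0.01,.101),PSI)
E
```

```text
6 [[230.0, 503.0], [309.0, 503.0]]
3 [[206.0, 503.0], [286.0, 503.0]]
0 [[183.0, 503.0], [263.0, 503.0]]
-4 [[152.0, 503.0], [231.0, 503.0]]
-8 [[120.0, 503.0], [200.0, 503.0]]
t 13.47 tcp [ 0.4771 -0.1353  0.1014] F [ 0.2 -0.5 -0.5] shift [-0.0148 -0.0008  0.0004] yaw -0.0009850640900261887 j6 -0.17
```

View pics/n15.png

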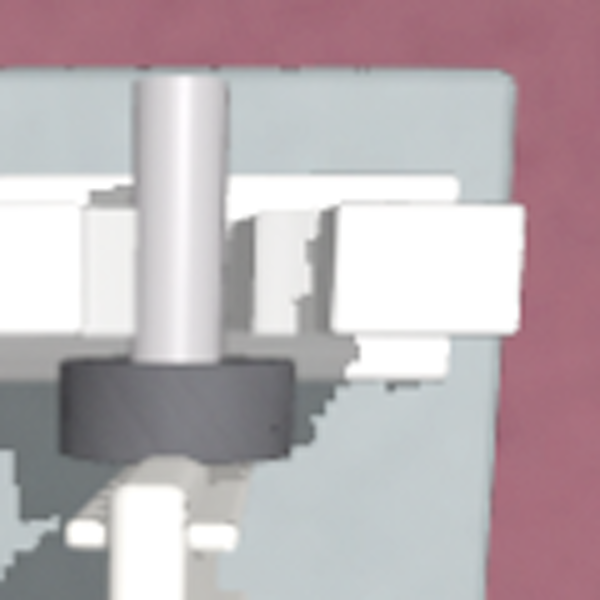

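The plate is at crop (113–187, 485), about −8°. I'll move on in small steps.

>>> carry_out(motion=[0.002,0,0,0,1,0.004,0,0,0,1,0.004,0,0,0,1])

```text
time_s: 13.85
tcp_pos: [0.4813, -0.1361, 0.1017]
orientation: [0.996, -0.092, 0.0, 0.0]
wrist_force: [-0.5, -0.5, 2.4]
opening: 0.01
```

Run:
```python
from h import *
lean('16')
```

```text
6 [[187.0, 502.0], [266.0, 502.0]]
3 [[164.0, 503.0], [243.0, 503.0]]
0 [[141.0, 503.0], [220.0, 503.0]]
-4 [[109.0, 503.0], [189.0, 503.0]]
-8 [[78.0, 502.0], [157.0, 502.0]]
```

View pics/n16.png

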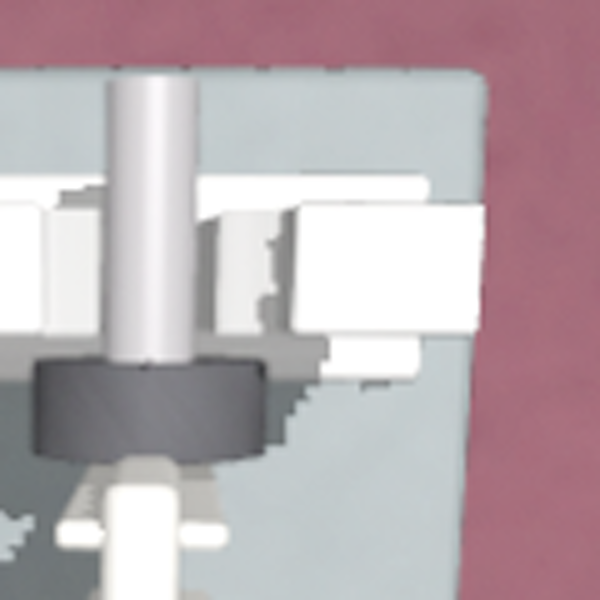

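Now about −5°. Another 3 mm.

>>> carry_out(motion=[0.0015,0,0,0,1,0.003,0,0,0,1,0.003,0,0,0,1])

```text
time_s: 14.28
tcp_pos: [0.4842, -0.1367, 0.1017]
orientation: [0.996, -0.092, 0.0, 0.0]
wrist_force: [0.2, -0.4, 3.7]
opening: 0.008
```

Run:
```python
from h import *
lean('17')
```

```text
6 [[158.0, 502.0], [237.0, 502.0]]
3 [[134.0, 502.0], [214.0, 502.0]]
0 [[111.0, 502.0], [191.0, 502.0]]
-4 [[80.0, 502.0], [159.0, 502.0]]
-8 [[49.0, 502.0], [128.0, 502.0]]
```

View pics/n17.png

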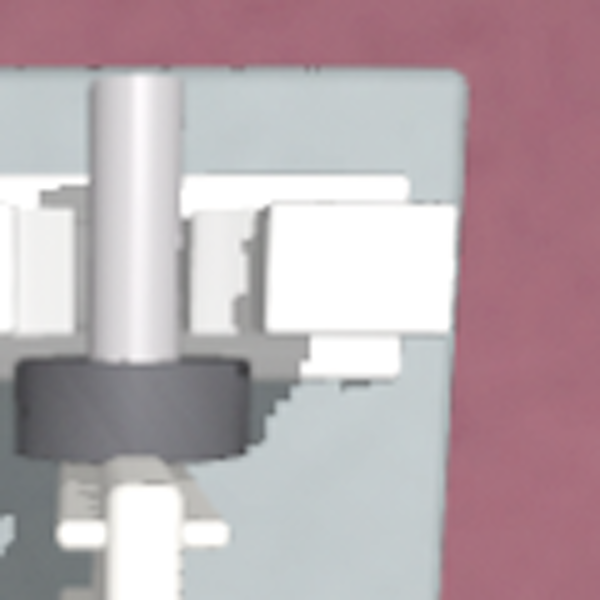

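Now within about 1° of vertical, with forces under 4 N. I'll retract sideways, then up and away, and check.

>>> carry_out(motion=[-0.003,0,0,0,1,-0.01,0,0,0,1,-0.025,0,0,0,1,-0.03,0,-0.05,0,1,-0.03,0,-0.1,0,1,-0.05,0.01,-0.14,0,1,-0.07,0.05,-0.15,0,1,-0.07,0.09,-0.15,0,1,-0.07,0.12,-0.15,0,1,-0.07,0.12,-0.15,0,1])

```text
time_s: 15.58
tcp_pos: [0.3924, -0.2428, 0.251]
orientation: [0.996, -0.093, -0.0, -0.0]
wrist_force: [0.1, -0.1, 0.5]
opening: 0.003
```

Run:
```python
from h import *
snap('scene','s18');snap('wrist','w18')
for a in (0,-5,-10):
    b=np.radians(a); P=[st(.045*np.sin(b),y,.064+.045*np.cos(b)) for y in (.066,-.066)]
    print(a,((proj('w18',P)-[300,0])*4+1.5).round(1).tolist(),((proj('s18',P)-[345,145])*5+2).round().tolist())
print(((proj('w18',[st(.047,-.087,.095),st(-.03,-.087,.095)])-[300,0])*4+1.5).round().tolist())
a=cv2.imread('pics/s18.png')[145:225,345:435];a=cv2.resize(a,None,fx=4,fy=4,interpolation=cv2.INTER_CUBIC)
b=cv2.imread('pics/w18.png')[0:140,300:410];b=cv2.resize(b,None,fx=4,fy=4,interpolation=cv2.INTER_CUBIC)
o=np.zeros((560,800,3),np.uint8);o[:,:440]=b;o[:320,440:]=a;cv2.imwrite('pics/n18.png',o)
print(env.observe()['wrist_force'])
```

```text
0 [[483.3, -86.2], [450.5, 531.9]] [[156.0, 189.0], [304.0, 97.0]]
-5 [[464.9, -86.2], [433.8, 531.8]] [[161.0, 192.0], [310.0, 100.0]]
-10 [[446.3, -85.6], [416.8, 531.6]] [[167.0, 196.0], [315.0, 103.0]]
[[618.0, 612.0], [311.0, 612.0]]
[ 0.62628701 -1.33980143  0.11615454]
```

View pics/n18.png

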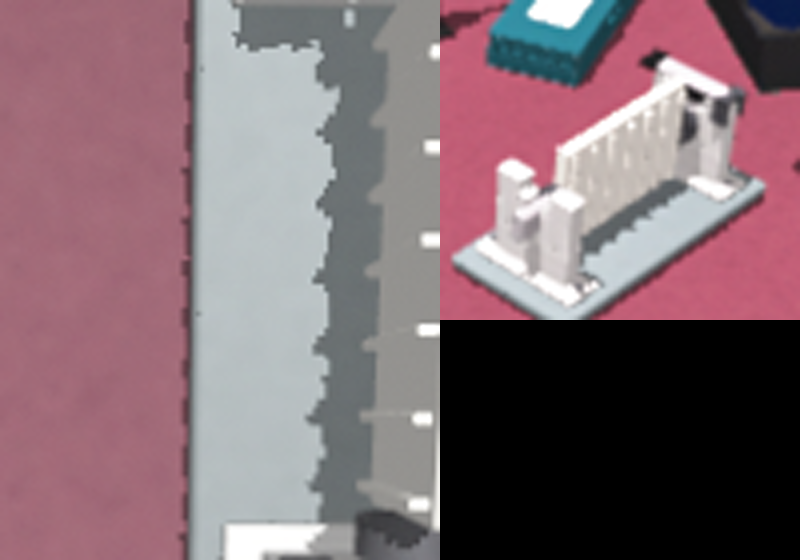

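View pics/w18.png

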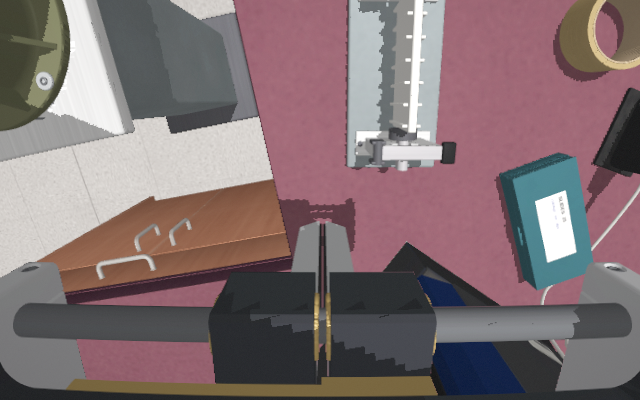

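The paddle stands at about 0° (right end at wrist (414,128), 412.6 predicted for vertical). The keeper tab end is at (456,152), with (454.5,153) predicted for shut. The arm is clear, so I'm handing in.

```bash
python3 -c "
from station import env
print(env.close_job())"
```

```text
the job is handed in; nothing more can be done
None
```

The paddle is in its slots and upright, and the keeper bar is shut. I handed the job in at about 16 s of the 45 s.

- **Paddle:** I tipped it by pressing its near edge down with the shut fingers and sweeping under. I then pressed lightly on the upper edge. It stayed at 0.109 m under about 16 N, which is the stated home height. The scene picture also showed the left axle end at the bottom of its slot. I did not see the right axle end's depth directly; it follows from the edge height.
- **Keeper:** I swept it over and pressed until it stopped hard, with the tool reading about 21 N up and 12 N sideways. In the last pictures its tab end is within 2 pixels of the predicted shut position.
- **Forces:** The highest reading was about 28 N (22 N sideways, 16 N up), when the tipping push met the slot. I backed off at once.
- **One correction:** After the press the paddle leaned about 8° in its slot play. With the keeper already shut, I nudged it back to within about 1° of vertical, at readings under 4 N. It still stood so after I withdrew.
- **Bystanders:** I never went near the tube rack, tip box, slide box or tape. I did not measure their positions afterwards.

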